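Weigh the handle ferrule at the knife-grinding bench

TASK

Pluck the ferrule, the tall steel tube with the open bore, out of the wooden pocket tray and set it down (do not drop it) standing upright inside the round pan of the bench scale, ready to be weighed. The solid steel plug of the same size stays in its pocket.

Things in the scene. Friction and masses are not known exactly. Their poses are not given: they have to be found in the camera images.
- ferrule: Bare steel tube standing upright in a tray pocket: 28 mm outside diameter, open bore of 18 mm seen from above, 36 mm tall, about 100 g. Origin at the centre of its underside, z up along the bore. Its upper 28 mm rise above the tray's top face. The only other part in the tray with a hole is a flat washer, 11 mm tall.
- plug: Bare steel solid cylinder, same outside size as the ferrule (28 mm diameter, 36 mm tall) but with a flat closed top, about 170 g. Stands in another pocket of the tray. Origin at the centre of its underside. It is to stay there.
- tray: Wooden tray fixed to the bench, 144 (x) by 216 (y) by 12 mm high, on the left or right, turned up to 20 degrees. Origin: centre of its underside, z up. Six 37 mm square pockets 8 mm deep, floor 4 mm above the bench, centres at x = -36, 36 and y = -72, 0, 72 mm. Five hold a loose steel part at most 36 mm tall in any order: ferrule, plug, domed pommel, flat washer, hexagonal block.
- pan (a point): Centre of the inner floor, 37 mm above the bench, of the scale's rigid aluminium pan: a shallow round dish, 75 mm inside diameter, rim 5 mm above its floor. The grey scale (150 by 124 mm, body top 28 mm above the bench) is fixed to the bench, on the other side from the tray. The darker, deeper loose steel bowl on the bench is not the pan.
There are look-alikes about, which are no part of the job. Leave any pink look-alike of the ferrule alone.

How it is judged (in metres and radians):
On the way, in this order (a step that is already met when the one before it is completed fails the run):
1. the ferrule is held in the gripper, lifted clear of the tray (its underside over 40 mm above the bench) (contact force between the fingers and ferrule above 0.3 N and height (world z) of ferrule above 0.04 m and horizontal distance between ferrule and pan above 0.06 m), for 0.1 s.
2. still held, the ferrule is lowered into the pan (centre within 25 mm of the pan's centre, underside less than 15 mm above the pan floor) (contact force between the fingers and ferrule above 0.3 N and horizontal distance between ferrule and pan below 0.025 m and z of ferrule in the frame of pan below 0.015 m), for 0.05 s.
At the end, for the whole second after the job is handed in: The ferrule stands upright (within about 10 degrees) and at rest on the floor of the scale's pan, its centre within 25 mm of the pan's centre (anywhere flat inside the rim), and the solid plug is within 20 mm of where it began (horizontal distance between ferrule and pan below 0.025 m and z of ferrule in the frame of pan between -0.004 and 0.004 m and angle between ferrule's own z axis and vertical below 0.17 rad and linear speed of ferrule below 0.02 m/s and distance of plug from where it was at the start of the episode below 0.02 m); the robot touches nothing.
It fails at once if the solid plug is taken or knocked out of its pocket (moved more than 20 mm) (distance of plug from where it was at the start of the episode above 0.02 m).
It also fails if it takes over 38 s, if anything falls off the work surface, if the arm or the gripper's body presses on something with over 40 N, if the wrist force passes 120 N, or if a joint passes its speed limit or range.

ROBOT

A 7-joint arm with a two-finger parallel gripper is mounted at the origin on the work surface. World frame = base frame: x ahead of the robot, y to its left, z up, the work surface at z = 0. Lengths are in mm, angles in rad, forces in N, time in s.
With the tool pointing down it reaches from about 400 to 875 mm from the base axis. Payload 4.4 kg.
Tool frame: the origin (TCP) lies at the very end of the fingers, on their centre line; the grasp point (between the pads) lies 19 mm behind it; y points along the fingers, z is the direction in which the jaws open and shut, and the axes are right-handed (so a half turn about y gives the same grasp; the last joint's range is limited). The gripper opens to 85 mm and grips with 20 to 120 N. Pads are 22 mm wide; open, the fingers measure 114 mm over their backs; the gripper's body (76 mm by 85 mm) begins 54 mm behind the grasp point. The pads swing forward as they close: fully open they stand 13 mm farther back than shut.
Start: joints at [-1.39, 0.628, 0.038, 1.517, -0.027, 0.996, -0.02], TCP at [158.771, 630.325, 231.313] pointing down, gripper open.
Joint ranges: [-3.06, 3.06], [-0.37, 2.12], [-1.25, 1.32], [0.18, 2.47], [-1.1, 4.24], [0.23, 1.98], [-2.94, 2.94]. Speed limits (rad/s): [2.57, 2.57, 3.14, 3.14, 3.14, 3.14, 3.14].

INTERFACE

Orientations are given as [roll, pitch, yaw] about the fixed x, y, z axes, in that order (R = Rz(yaw) Ry(pitch) Rx(roll)).
In Python, from cell import * gives the robot as it stands.
- The arm moves only by the tool apply_moves, never from a script. Its argument "targets" is a list of rows, each a list of 6 numbers: the shift along the tool's x, y, z in units of 40 mm (1.0 is 40 mm), then the turn, a rotation vector about the tool's x, y, z in units of 8 degrees (1.0 is 8 degrees). A call has 1 to 12 rows; each row shifts and turns the commanded pose from where the row before left it, along the tool's axes as they then stand; what a row does not reach is not made up. A row lasts 1/8 s, in which the tool goes at most 62.5 mm and 10.7 degrees, less where a joint would pass 70% of its speed; a pose out of reach is approached as far as the arm can. A call is refused whole if a number of a shift passes 1 or a number of a turn 1, either way. A call with a gripper value outside its range is refused whole. "jaw" is the gripper command: -1 is shut, 1 is fully open, values between are in proportion, set as the call begins (left out, the last holds). The fingers move at their own pace and stop on an object; the grip force is fixed at half the most. Time passes only in rows, so rows that do not move let the fingers close. It gives the time, the measured TCP pose, the force and the opening at its end, in the units of the state.
- read_state(): the state, without advancing time (a new reading comes with each control period).
- get_image(name): name is "scene" or "top"; returns the picture (480x640x3 uint8, red, green, blue); there is no depth.
- calibration(name): a dict with "fx", "fy", "cx", "cy" (pixels), "k1" (the pictures are not rectified: a ray, as slopes to the right and down, at radius r is drawn at 1 + k1 r^2 times it, then the intrinsics apply), "world_from_camera" (4x4, takes a point from camera to world coordinates). Camera axes: x right, y down, z forward; pixel columns grow to the right and rows downward; lengths in mm; the calibration is good to about 2 mm. A picture is of the moment at which its call begins. calibration takes no time and is no camera call.
- finish_job(): hands the job in, once; it reports no verdict.
The state is a dict: "clock": time; "qpos": joint angles; "qd": joint speeds; "tau": joint torques, N m; "eef_pos": TCP position; "tool_rot": TCP orientation; "force": force on the tool from outside, world axes, zero at the start; "torque": the same for the moment, N m; "width": finger opening in mm.
Only numpy, scipy, OpenCV 4.12 (cv2) and the standard library are available. Lean on these libraries where they do the work, as an engineer would, in place of code of your own. Each camera call takes 0.05 s, during which the arm holds its last target. There are 200 camera calls.

## Working session

There is one attempt and no reset: what is moved stays moved. The work goes in short steps, Python scripts to look and compute and a tool call to move; the robot and the scene stay as the last step left them, time stands still between calls to the robot, and variables do not carry over. Pictures are saved under pics/ and viewed, about 8 in all and at most 12, crops included, and the job is handed in when it is done.

Besides the shell and the picture viewer there is one more tool, called after ">>>" as name(argument=value, ...), one argument or row to a line, values as JSON. apply_moves: Moves the arm, as the interface text tells. Its arguments: {"type":"object","properties":{"targets":{"type":"array"},"jaw":{"type":"number"}},"required":["targets"]}

```bash
mkdir -p pics; python3 - <<'E'
from cell import *
import cv2
for n in ("top","scene"):
    im=get_image(n); cv2.imwrite(f"pics/{n}0.png",im[:,:,::-1])
    c=calibration(n); print(n,c)
print(read_state())
E
```

```text
top {'fx': 447.55774448025824, 'fy': 447.55774448025824, 'cx': 312.8802168505856, 'cy': 238.72513637510946, 'k1': -0.06107438855636427, 'world_from_camera': array([[ 2.53212661e-02, -9.97135408e-01,  7.12727950e-02,
         5.22810486e+02],
       [-9.99625732e-01, -2.45169609e-02,  1.21373010e-02,
         7.24233722e+00],
       [-1.03551402e-02, -7.15534517e-02, -9.97383013e-01,
         9.88644248e+02],
       [ 0.00000000e+00,  0.00000000e+00,  0.00000000e+00,
         1.00000000e+00]])}
scene {'fx': 495.3787786829328, 'fy': 495.3787786829328, 'cx': 313.09144486656925, 'cy': 244.1548376991774, 'k1': 0.03198644906971315, 'world_from_camera': array([[-4.32410926e-01,  4.68240547e-01, -7.70565754e-01,
         1.14435685e+03],
       [ 9.01656566e-01,  2.18841280e-01, -3.72993205e-01,
         3.02449093e+02],
       [-6.01894660e-03, -8.56072009e-01, -5.16821524e-01,
         4.55715695e+02],
       [ 0.00000000e+00,  0.00000000e+00,  0.00000000e+00,
         1.00000000e+00]])}
{'clock': 0.1, 'qpos': array([-1.38977298,  0.62925466,  0.03845851,  1.51825984, -0.02701144,
        0.99632533, -0.01998163]), 'qd': array([-0.0006511 , -0.0020068 ,  0.00124234, -0.00458722,  0.00019605,
        0.00076532, -0.00141758]), 'tau': array([ 3.07033588e-03, -5.64539516e+01,  1.23039655e+00, -1.93976694e+01,
        1.12679190e-02,  5.35593135e-03, -8.91516578e-06]), 'eef_pos': array([158.64805759, 629.75946584, 230.48325711]), 'tool_rot': array([-1.57252517e+00, -1.60282508e-05, -2.46822134e-01]), 'force': array([-0.18527606, -0.71189214,  1.1592056 ]), 'torque': array([-0.01309135, -0.04202295, -0.01426355]), 'width': 85.4894255238117}
```

View pics/top0.png

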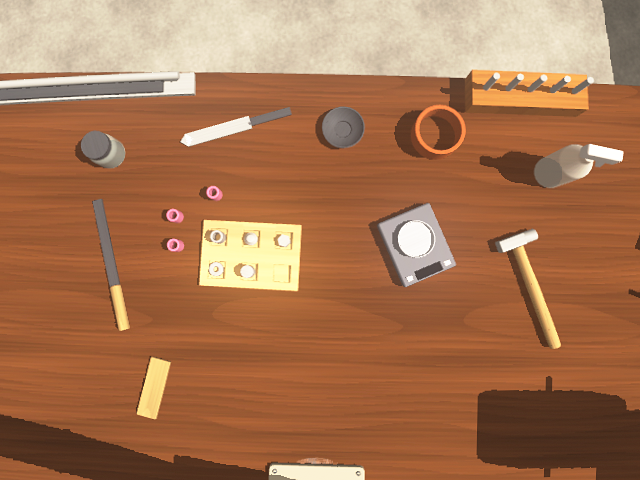

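View pics/scene0.png

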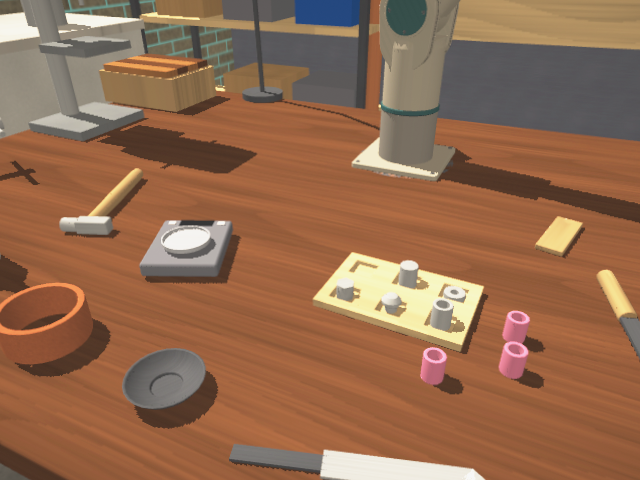

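The top image shows the tray at (250,255), with a holed part at (217,237), another holed part at (216,269), a possible plug at (247,271) and the pan at (415,239). In the scene image the tall bored tube is at (442,312), the flat washer at (455,293), the closed cylinder at (408,272), and the three pink look-alikes stand outside the tray. I'll enlarge crops of both to confirm.

```bash
cat > h.py <<'E'
from cell import *
import cv2, numpy as np
def ray(n,u,v):
    c=calibration(n); x=(u-c['cx'])/c['fx']; y=(v-c['cy'])/c['fy']
    K=np.array([[c['fx'],0,c['cx']],[0,c['fy'],c['cy']],[0,0,1]])
    p=cv2.undistortPoints(np.array([[[u,v]]],float),K,np.array([c['k1'],0,0,0]))[0,0]
    T=c['world_from_camera']; return T[:3,3],T[:3,:3]@[p[0],p[1],1]
def at(n,u,v,z):
    o,d=ray(n,u,v); return o+d*(z-o[2])/d[2]
def px(n,P):
    c=calibration(n); M=np.linalg.inv(c['world_from_camera'])
    K=np.array([[c['fx'],0,c['cx']],[0,c['fy'],c['cy']],[0,0,1]])
    return cv2.projectPoints(np.array([P],float),cv2.Rodrigues(M[:3,:3])[0],M[:3,3],K,np.array([c['k1'],0,0,0]))[0][0,0]
def tool():
    from scipy.spatial.transform import Rotation as R
    s=read_state(); return s,R.from_euler('xyz',s['tool_rot']).as_matrix()
E
python3 - <<'E'
import cv2,numpy as np
t=cv2.imread('pics/top0.png'); s=cv2.imread('pics/scene0.png')
f=lambda im,x,y,w,h,k:cv2.resize(im[y:y+h,x:x+w],None,fx=k,fy=k,interpolation=cv2.INTER_CUBIC)
a=f(t,195,215,110,80,7); cv2.imwrite('pics/c1.png',a)   # 770x560
b=np.vstack([f(s,310,250,180,95,4.4)[:, :],np.zeros((2,792,3),np.uint8)]); cv2.imwrite('pics/c2.png',b)
cv2.imwrite('pics/c3.png',f(t,370,195,95,95,6))
E
```

```text
(no output)
```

View pics/c1.png

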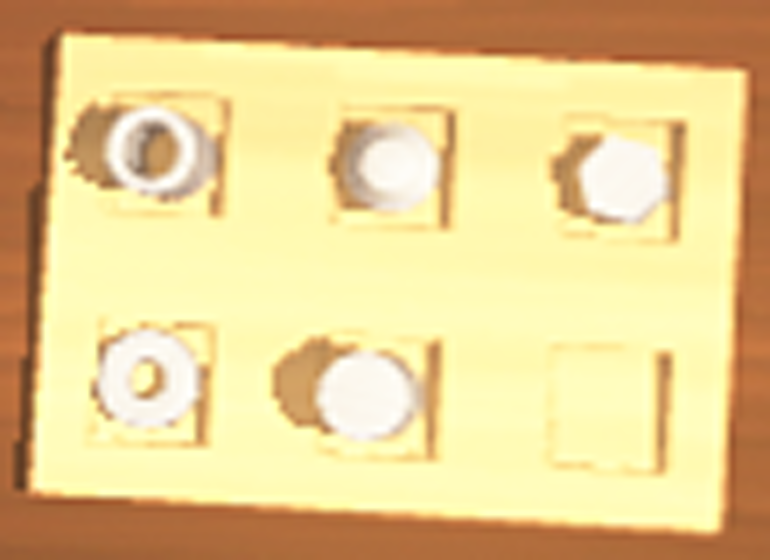

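View pics/c2.png

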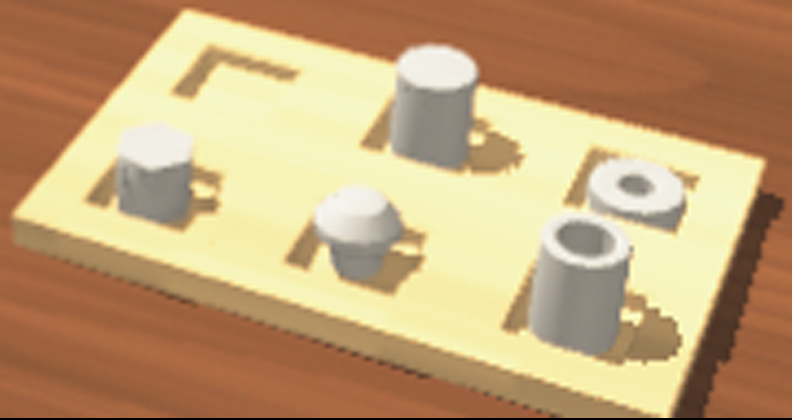

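View pics/c3.png

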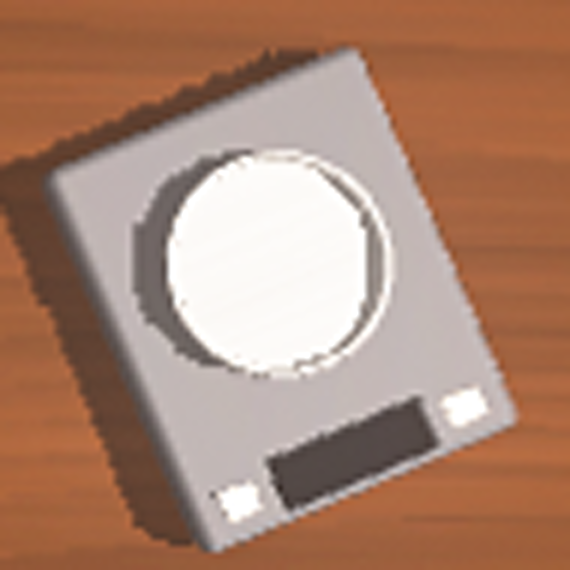

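Candidates with a hole, in the c1 crop: ferrule (152,151), tall with a thin rim and wide bore, and washer (147,379), flat. The closed flat-topped tall plug is at (366,394). In c2 the bored tube at (584,241) is tall, so it is the ferrule. The pan rim in c3 spans x 166–396 and y 150–380.

```bash
python3 - <<'E'
from h import *
np.set_printoptions(precision=1,suppress=True)
q=lambda x,y,ox,oy,k:(ox+(x+.5)/k-.5,oy+(y+.5)/k-.5)
T=lambda x,y,z:at('top',*q(x,y,195,215,7),z)
S=lambda x,y,z:at('scene',*q(x,y,310,250,4.4),z)
P=lambda x,y,z:at('top',*q(x,y,370,195,6),z)
print('ferr top',T(152,151,40),'scene',S(584,241,40)); print('bore w',T(130,151,40)-T(174,151,40),'outer',T(106,151,40)-T(199,151,40))
print('plug top',T(366,394,40),'scene',S(436,70,40))
print('pommel',T(386,161,32),'washer',T(147,379,15))
c=[T(*p,12) for p in((62,33),(748,71),(722,531),(30,492))]
print('corners',*c,'sides',[np.linalg.norm(c[i]-c[i-1]) for i in range(4)]); ctr=sum(c)/4; print('tray',ctr)
y=(c[0]+c[3]-c[1]-c[2]); a=np.arctan2(y[1],y[0])-np.pi/2;print('yaw deg',np.degrees(a))
R=np.array([[np.cos(a),-np.sin(a)],[np.sin(a),np.cos(a)]]); print('pocket(36,72)',ctr[:2]+R@[36,72],'(-36,0)',ctr[:2]+R@[-36,0])
print('pan',P(281,265,42),'dia',np.linalg.norm(P(166,265,42)-P(396,265,42)),np.linalg.norm(P(281,150,42)-P(281,380,42)),'scale c',P((45+517+215+357)/4,(175+420+550+48)/4,28))
# pan in scene, rough
print('pan scene',at('scene',186,240,42))
s,M=tool(); print(M)
E
```

```text
ferr top [591.1 225.3  40. ] scene [592.3 227.7  40. ]
bore w [-0.3 13.5  0. ] outer [-0.7 28.6  0. ]
plug top [518.9 157.1  40. ] scene [519.7 160.3  40. ]
pommel [590.3 154.7  32. ] washer [521.6 229.8  15. ]
corners [629.7 261.9  12. ] [622.8  45.   12. ] [479.2  49.2  12. ] [485.3 265.9  12. ] sides [np.float64(144.42852896674918), np.float64(216.998437842017), np.float64(143.63940042321508), np.float64(216.8194552415082)]
tray [554.3 155.5  12. ]
yaw deg -1.7193459078540045
pocket(36,72) [592.4 226.4] (-36,0) [518.3 156.6]
pan [ 595.8 -200.9   42. ] dia 81.72291905839847 81.59382683206799 scale c [ 585. -205.   28.]
pan scene [ 603.9 -190.7   42. ]
[[ 1.  -0.   0.2]
 [-0.2 -0.   1. ]
 [ 0.  -1.  -0. ]]
```

Target: the ferrule at about (591.7, 226.4). The top view, scene view and pocket geometry agree within about 2 mm. The pan is at about (596, -201). My rough scene reading for the pan is 8–10 mm off, so I'll check it again later. I'm moving at height with the jaw partly shut so the fingers clear the neighbouring parts.

>>> apply_moves(
  targets=[
    [1,0,-0.55,0,0,0],
    [1,0,-0.55,0,0,0],
    [1,0,-0.55,0,0,0],
    [1,0,-0.55,0,0,0],
    [1,0,-0.55,0,0,0],
    [1,0,-0.55,0,0,0],
    [1,0,-0.55,0,0,0],
    [1,0,-0.55,0,0,0],
    [1,0,-0.55,0,0,0],
    [1,0,-0.55,0,0,0],
    [1,0,-0.55,0,0,0],
    [1,0,-0.55,0,0,0],
  ],
  jaw=0.25,
)

```text
clock: 1.6
eef_pos: [560.4, 255.9, 230.9]
tool_rot: [-1.571, 0.001, -0.247]
force: [0.2, 1.7, 0.6]
width: 53.7
```

```bash
cat > go.py <<'E'
import sys; from h import *
np.set_printoptions(precision=2,suppress=True)
s,M=tool(); t=np.array([float(v) for v in sys.argv[1:4]])
print('clock',s['clock'],'pos',s['eef_pos'],'rot',s['tool_rot'],'w',s['width'],'F',s['force']); print('units',M.T@(t-s['eef_pos'])/40)
E
python3 go.py 591.7 226.4 80
```

```text
clock 1.6 pos [560.4  255.91 230.87] rot [-1.57  0.   -0.25] w 53.74104318103325 F [0.23 1.73 0.61]
units [ 0.94  3.77 -0.52]
```

>>> apply_moves(
  targets=[
    [0.5,0.5,-0.3,0,0,0],
    [0.44,0.8,-0.22,0,0,0],
    [0,0.9,0,0,0,0],
    [0,0.9,0,0,0,0],
    [0,0.6,0,0,0,0],
    [0,0,0,0,0,0],
    [0,0,0,0,0,0],
  ],
)

```text
clock: 2.48
eef_pos: [590.9, 228.4, 83.4]
tool_rot: [-1.57, 0.0, -0.246]
force: [0.4, -0.5, -0.6]
width: 53.4
```

```bash
python3 go.py 591.7 226.4 17; python3 - <<'E'
from h import *
im=get_image('scene')[:,:,::-1]; cv2.imwrite('pics/s1.png',cv2.resize(im[190:350,330:530],None,fx=3.5,fy=3.5,interpolation=cv2.INTER_CUBIC))
im=get_image('top')[:,:,::-1]; cv2.imwrite('pics/t1.png',im)
E
```

```text
clock 2.475 pos [590.9  228.39  83.42] rot [-1.57  0.   -0.25] w 53.37943299396802 F [ 0.41 -0.54 -0.56]
units [ 0.03  1.66 -0.04]
```

View pics/s1.png

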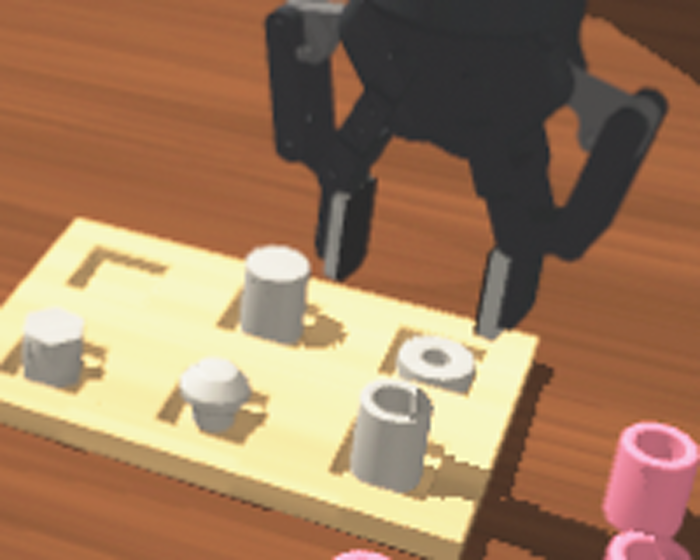

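The fingers straddle the ferrule from above, with the pads at about (330,275) and (490,330) in the crop. Both sides have clearance, so I'm descending.

>>> apply_moves(
  targets=[
    [0.03,0.4,-0.04,0,0,0],
    [0,0.4,0,0,0,0],
    [0,0.4,0,0,0,0],
    [0,0.2,0,0,0,0],
    [0,0.2,0,0,0,0],
    [0,0,0,0,0,0],
    [0,0,0,0,0,0],
  ],
)

```text
clock: 3.45
eef_pos: [592.2, 226.0, 19.6]
tool_rot: [-1.57, -0.001, -0.247]
force: [-0.2, 0.3, -0.2]
width: 53.0
```

```bash
python3 go.py 591.7 226.4 17
```

```text
clock 3.45 pos [592.21 226.01  19.64] rot [-1.57 -0.   -0.25] w 53.035718347866904 F [-0.24  0.31 -0.21]
units [-0.01  0.07  0.01]
```

>>> apply_moves(
  targets=[
    [0,0,0,0,0,0],
    [0,0,0,0,0,0],
    [0,0,0,0,0,0],
    [0,0,0,0,0,0],
    [0,0,0,0,0,0],
    [0,0,0,0,0,0],
  ],
  jaw=-1,
)

```text
clock: 4.2
eef_pos: [592.3, 226.0, 20.1]
tool_rot: [-1.57, -0.001, -0.247]
force: [-0.8, -0.1, 6.0]
width: 26.5
```

>>> apply_moves(
  targets=[
    [0,-0.3,0,0,0,0],
    [0,-0.6,0,0,0,0],
    [0,-0.9,0,0,0,0],
    [0,-0.9,0,0,0,0],
    [0,0,0,0,0,0],
    [0,0,0,0,0,0],
  ],
)

```text
clock: 4.95
eef_pos: [591.2, 225.6, 126.9]
tool_rot: [-1.571, 0.001, -0.247]
force: [-0.0, 0.2, -1.0]
width: 25.9
```

```bash
python3 go.py 596 -201 130; python3 - <<'E'
from h import *
im=get_image('scene')[:,:,::-1]; a=im[150:350,330:530]; b=im[190:310,110:270]
k=lambda x,f:cv2.resize(x,None,fx=f,fy=f,interpolation=cv2.INTER_CUBIC)
a=k(a,1.95); b=k(b,2.5); a=a[:390]; o=np.zeros((390,a.shape[1]+b.shape[1],3),np.uint8); o[:,:a.shape[1]]=a; o[:b.shape[0],a.shape[1]:]=b
cv2.imwrite('pics/s2.png',o); print(a.shape,b.shape)
E
```

```text
clock 4.95 pos [591.24 225.65 126.94] rot [-1.57  0.   -0.25] w 25.92815536256989 F [-0.01  0.25 -1.  ]
units [  2.72  -0.07 -10.31]
(390, 390, 3) (300, 400, 3)
```

View pics/s2.png

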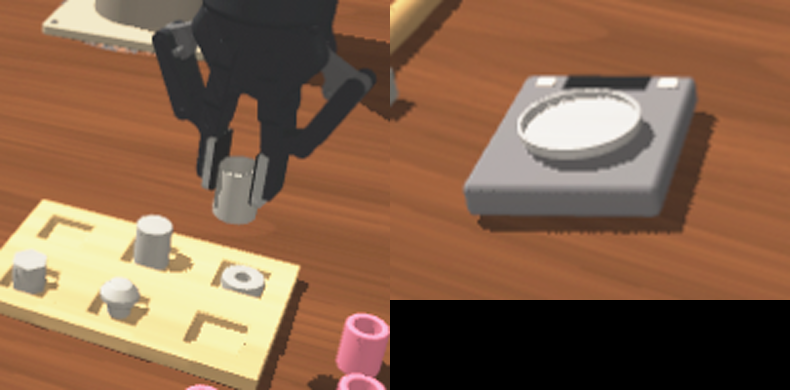

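The ferrule is held upright between the pads and is clear of its now empty pocket, and the plug is untouched. In the right-hand crop the pan rim spans about x 517–642, y 88–150. I'll check the pan estimate against that.

```bash
python3 - <<'E'
from h import *
from scipy.optimize import least_squares
t=np.linspace(0,6.283,73)
def bb(x,y,r=40.8):
    p=np.array([px('scene',[x+r*np.cos(a),y+r*np.sin(a),42]) for a in t]); return np.r_[p.min(0),p.max(0)]
m=np.array([110+(517-390)/2.5,190+88/2.5,110+(642-390)/2.5,190+150/2.5])
print(m,bb(596,-201)); r=least_squares(lambda q:bb(*q)-m,[596,-201]); print(r.x,r.fun)
s,M=tool()
# ferrule underside check: lowest rim in left crop (236,221)
print(at('scene',330+236/1.95,150+221/1.95,110), px('scene',[591.2,225.6,107]))
E
```

```text
[160.8 225.2 210.8 250. ] [158.42664188 224.59244758 209.01027221 249.38941632]
[ 596.06630361 -196.68065692] [-0.31657063 -0.07900299  0.32328735  0.01558497]
[597.41822143 230.92256857 110.        ] [447.56394592 261.90030401]
```

>>> apply_moves(
  targets=[
    [0.1,0,-0.4,0,0,0],
    [0.25,0,-0.95,0,0,0],
    [0.25,0,-0.95,0,0,0],
    [0.25,0,-0.95,0,0,0],
    [0.25,0,-0.95,0,0,0],
    [0.25,0,-0.95,0,0,0],
    [0.25,0,-0.95,0,0,0],
    [0.25,0,-0.95,0,0,0],
    [0.25,0,-0.95,0,0,0],
    [0.25,0,-0.95,0,0,0],
    [0.25,0,-0.9,0,0,0],
    [0.1,0,-0.4,0,0,0],
  ],
)

```text
clock: 6.5
eef_pos: [594.6, -202.3, 126.4]
tool_rot: [-1.573, 0.002, -0.251]
force: [-0.4, 0.2, -1.5]
width: 26.0
```

>>> apply_moves(
  targets=[
    [0,0,0,0,0,0],
    [0,0,0,0,0,0],
    [0,0,0,0,0,0],
  ],
)

```text
clock: 6.88
eef_pos: [596.7, -195.8, 127.2]
tool_rot: [-1.57, 0.0, -0.244]
force: [0.3, 0.4, -1.2]
width: 26.0
```

```bash
python3 go.py 596 -199 75
```

```text
clock 6.875 pos [ 596.74 -195.79  127.24] rot [-1.57  0.   -0.24] w 26.004266084709094 F [ 0.31  0.44 -1.21]
units [ 0.    1.31 -0.08]
```

>>> apply_moves(
  targets=[
    [0,0.4,-0.08,0,0,0],
    [0,0.5,0,0,0,0],
    [0,0.4,0,0,0,0],
    [0,0,0,0,0,0],
    [0,0,0,0,0,0],
    [0,0,0,0,0,0],
  ],
)

```text
clock: 7.62
eef_pos: [596.3, -201.4, 76.0]
tool_rot: [-1.571, -0.001, -0.247]
force: [-0.0, 0.1, -0.9]
width: 26.2
```

```bash
python3 go.py 596 -199 53; python3 - <<'E'
from h import *
im=get_image('scene')[:,:,::-1]; cv2.imwrite('pics/s3.png',cv2.resize(im[130:290,110:290],None,fx=3.7,fy=3.7,interpolation=cv2.INTER_CUBIC))
E
```

```text
clock 7.625 pos [ 596.26 -201.38   76.03] rot [-1.57 -0.   -0.25] w 26.185483017967776 F [-0.02  0.11 -0.94]
units [-0.02  0.58  0.06]
```

View pics/s3.png

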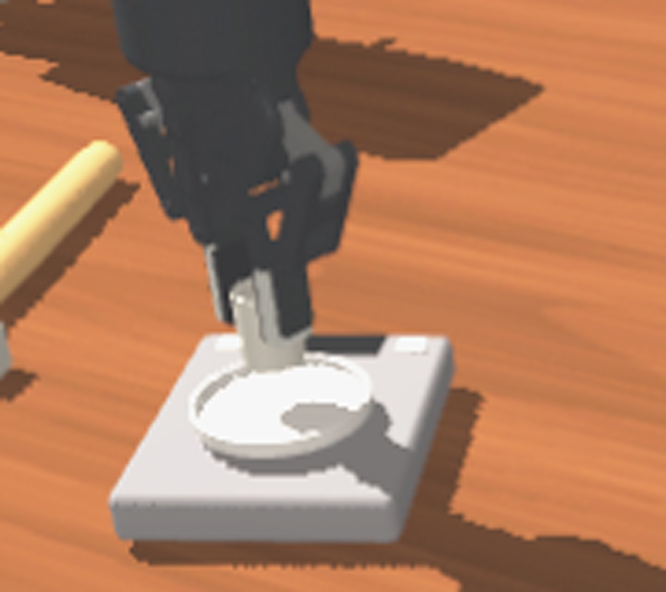

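The ferrule hangs upright over the pan, with its underside at about (274,364) in the crop. I'll lower slowly until contact, watching force and height.

>>> apply_moves(
  targets=[
    [0,0.2,0.03,0,0,0],
    [0,0.15,0.03,0,0,0],
    [0,0.1,0,0,0,0],
    [0,0,0,0,0,0],
    [0,0,0,0,0,0],
    [0,0,0,0,0,0],
  ],
)

```text
clock: 8.43
eef_pos: [596.4, -199.0, 57.5]
tool_rot: [-1.571, -0.0, -0.247]
force: [-0.1, -0.9, -1.3]
width: 26.0
```

```bash
python3 go.py 596 -199 53; python3 - <<'E'
from h import *
print(at('scene',110+274/3.7,130+362/3.7,60), px('scene',[596,-200,60]))
E
```

```text
clock 8.425 pos [ 596.39 -198.97   57.5 ] rot [-1.57 -0.   -0.25] w 25.999814028849947 F [-0.13 -0.92 -1.32]
units [-0.01  0.11 -0.  ]
[ 597.18133559 -196.77333872   60.        ] [182.92158142 227.11188618]
```

Not in contact yet, so I'm going down in small steps.

>>> apply_moves(
  targets=[
    [0,0.05,0,0,0,0],
    [0,0.03,0,0,0,0],
    [0,0,0,0,0,0],
    [0,0,0,0,0,0],
  ],
)

```text
clock: 8.93
eef_pos: [596.3, -198.9, 54.1]
tool_rot: [-1.571, 0.0, -0.247]
force: [0.5, 0.1, -1.0]
width: 25.9
```

>>> apply_moves(
  targets=[
    [0,0.03,0,0,0,0],
    [0,0,0,0,0,0],
    [0,0,0,0,0,0],
  ],
)

```text
clock: 9.3
eef_pos: [596.3, -199.0, 53.2]
tool_rot: [-1.571, -0.0, -0.247]
force: [-1.3, -0.1, 2.8]
width: 26.3
```

The force changed from -1 to +2.8 N at z = 53.2, the height predicted for contact, so it is standing on the pan floor. I'll release it and retreat straight up.

>>> apply_moves(
  targets=[
    [0,0,0,0,0,0],
    [0,0,0,0,0,0],
    [0,0,0,0,0,0],
    [0,0,0,0,0,0],
    [0,0,0,0,0,0],
    [0,0,0,0,0,0],
  ],
  jaw=0.3,
)

```text
clock: 10.05
eef_pos: [596.2, -198.9, 52.9]
tool_rot: [-1.571, -0.0, -0.247]
force: [0.1, 1.1, 0.1]
width: 55.8
```

>>> apply_moves(
  targets=[
    [0,-0.3,0,0,0,0],
    [0,-0.6,0,0,0,0],
    [0,-0.9,0,0,0,0],
    [0,-0.9,0,0,0,0],
    [0,-0.9,0,0,0,0],
    [0,-0.5,0,0,0,0],
    [0,0,0,0,0,0],
    [0,0,0,0,0,0],
  ],
)

```text
clock: 11.05
eef_pos: [595.6, -198.7, 216.3]
tool_rot: [-1.571, 0.001, -0.247]
force: [-0.0, 0.2, -0.5]
width: 55.3
```

```bash
python3 - <<'E'
from h import *
im=get_image('scene')[:,:,::-1]; cv2.imwrite('pics/s4.png',im[130:370,100:500].repeat(2,0).repeat(2,1)[:, :])
E
```

```text
(no output)
```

View pics/s4.png

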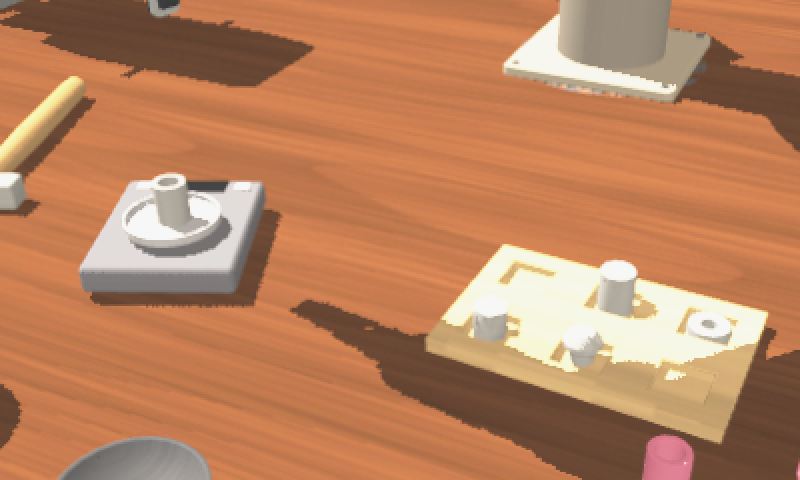

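The ferrule stands upright in the middle of the pan, with its top at (170,181) and base at about (173,222) in the crop. The plug is still in its pocket at (618,285) and the gripper is well clear, so I'm handing in.

```bash
python3 - <<'E'
from h import *
print(at('scene',100+170/2,130+181/2,73))
print(finish_job())
E
```

```text
[ 594.81089133 -194.45827413   73.        ]
the job is handed in; nothing more can be done
None
```

I lifted the ferrule from its tray pocket, carried it to the bench scale and lowered it into the pan. I released it only after it touched the floor, then backed straight up. I handed the job in at about 11 s of the 38 s allowed; no verdict is reported.

- **Contact:** the vertical force changed from -1 to +2.8 N at TCP height 53.2 mm, as predicted for the ferrule reaching the pan floor.
- **Final picture:** the ferrule stands upright in the pan. Its top reads (595, -194), about 5 mm from my pan estimate of (596, -199). The limit is 25 mm.
- **Plug:** it looks undisturbed in its pocket. I judged this by eye and did not measure it.
- **Disagreements:** the two cameras placed the pan about 4 mm apart in y (-201 and -197), so I aimed between them. My first rough reading of the pan in the scene view was 8–10 mm off, and the enlarged crop corrected it. The finger opening read 26 mm on the 28 mm part, but the grip held.

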